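# Refit the burr in the bench grain mill

### The job

Take the milling burr (the steel part with the flat bar grip and two side lugs) out of the wooden stand and lock it into the seat on top of the grain mill: push it in against the spring, twist it clockwise (seen from above) to the stop, and let the spring lift it into its notches, so that it stays there when you let go. Do not force it - the mill must never feel more than 50 N in all - and leave everything else on the counter where it is.

Things in the scene. Friction and masses are not known exactly. Their poses are not given: they have to be found in the camera images.
- burr: Steel milling burr, 0.3 kg, loose, hanging by its flange in one stand hole. Origin: centre of the nose's underside, z up, x along lugs and bar grip; a half turn about z is the same. Nose diameter 27.8 mm, tapered to 21 over the lowest 6 mm. Two lugs, along +x and -x: 42 mm over their tips, 8 wide, z=7 to 13. Flange diameter 60, z=26 to 32. Neck diameter 24 up to z=43.
- burr_grip (a point): Middle of the burr's bar grip, on its axis 58 mm above its origin. The bar is 44 mm long (burr x), 20 mm wide (burr y), 30 mm high (z=43 to 73 of the burr).
- stand: Fixed wooden block 90 x 200 x 35 mm, origin at the centre of its underside, 200 mm along its y. Two through holes, diameter 46 mm, at y = -50 and +50 mm; one holds the burr, the other the blanking plug, flanges on the top face (their origins 9 mm above the block's underside).
- mill: Fixed grain mill, hopper off: white housing 170 x 170 mm, 68 high (a plate of 90 mm diameter on it to 75), origin at the centre of its underside, z up. On top, on its axis, a round steel seat, 64 mm across, rim at z=110. The seat turns on the mill, stiffly (0.3 to 0.5 N m).
- mill_mouth (a point): Centre of the seat's mouth at its rim (axes as the mill). Hole diameter 30 mm with two slots, half a turn apart, 12.5 mm wide for the lugs. Seen from above, one slot lies somewhere from 0.33 to 1.93 rad anticlockwise of the mill's x, the other half a turn on (unmeasured: look or feel). Lugs that miss rest on the rim: burr origin 7 mm below it.
- mill_pressed (a point): Where the burr's origin is when hard down, 24 mm below the rim, on the axis. A spring plunger meets the nose 9 mm below the rim (3 N, then 0.45 N per mm, 10 N when hard down; beyond, force climbs fast). Lugs are free under the 8 mm lip when the origin is 21 to 24 mm below the rim; there the burr turns clockwise 65 degrees to a stop. Anticlockwise is blocked.
- mill_locked (a point): Where the burr's origin is when locked, 17 mm below the rim, on the axis: after the 65 degree turn the spring lifts the lugs 4 mm up into two notches, 12 mm wide (2 mm play each side). An unlocked burr in the slots is pushed up higher than this, to 9 to 15 mm below the rim; one under the lip but not in its notches stays 21 mm or more below it.
- blank: Steel blanking plug in the stand's other hole: like the burr in nose and flange, but without lugs and with a round knob of 34 mm diameter (top 60 mm above its origin, the centre of the nose's underside). Leave it.
- hopper: The mill's grey hopper bowl, 150 mm across, 75 high; bystander, origin under its centre.
- jar: Glass jar, 80 mm diameter, 120 high; bystander, origin under its centre.
- cutter: Steel ring cutter, 70 mm diameter, 30 high; bystander, origin under its centre.
- brush: Pastry brush lying along its x; bystander.
- cup: Steel measuring cup, 70 mm diameter, 60 high; bystander, origin under its centre.
- scraper: Flat steel bench scraper blade, 100 x 130 x 6 mm; bystander, origin under its centre.
Mind the look-alikes: they are no part of the job. What is shaped like the burr but orange is not meant.

How it is judged:
On the way, in this order (a step that is already met when the one before it is completed fails the run):
1. the burr is lifted clear of the stand (z of burr in the frame of stand above 0.045 m), for 0.1 s.
2. the burr's lugs are pushed in under the lip of the mill's seat (z of burr in the frame of mill below 0.0895 m and horizontal distance between burr and mill below 0.006 m), for 0.1 s.
At the end, for the whole second after the job is handed in: The burr stands locked and at rest in the mill's seat: its origin 90.5 to 95.2 mm above the mill's underside (lugs up in their notches), within 5 mm of the mill's axis, tilted less than 0.1 rad (z of burr in the frame of mill between 0.0905 and 0.0952 m and horizontal distance between burr and mill below 0.005 m and angle between burr's own z axis and vertical below 0.1 rad and linear speed of burr below 0.02 m/s); the robot touches nothing.
It fails at once if the burr is forced: more than 50 N between burr and mill, all contacts added up (contact force between burr and mill above 50 N).
It fails at once if the robot pushes on the mill with more than 15 N (contact force between any of the fingers, the arm and mill above 15 N).
It fails at once if another thing on the counter is moved more than 25 mm (distance of any of blank, hopper, jar, cutter, brush, cup, scraper from where it was at the start of the episode above 0.025 m).
It also fails if it takes over 72 s, if anything falls off the work surface, if the arm or the gripper's body presses on something with over 40 N, if the wrist force passes 120 N, or if a joint passes its speed limit or range.

### The arm

A 6-joint arm with a two-finger parallel gripper is mounted at the origin on the work surface. World frame = base frame: x ahead of the robot, y to its left, z up, the work surface at z = 0. Lengths are in m, angles in rad, forces in N, time in s.
With the tool pointing down it reaches from about 0.15 to 0.775 m from the base axis. Payload 6.1 kg.
Tool frame: the origin (TCP) lies on the centre line of the jaws, within the pads' length; the fingertips stand 19 mm ahead of it and the grasp point (between the pads) is the TCP; z points along the fingers, y is the line along which they close (so a half turn about z gives the same grasp; the last joint's range is limited). The gripper opens to 85 mm and grips with 20 to 120 N. Pads are 22 mm wide; open, the fingers measure 114 mm over their backs; the gripper's body (76 mm by 85 mm) begins 54 mm behind the grasp point. The pads swing forward as they close: fully open they stand 13 mm farther back than shut.
Start: joints at [-1.238, 0.126, -0.04, 1.405, 0, 1.571], TCP at [0.172, -0.496, 0.25] pointing down, gripper open.
Joint ranges: [-2.72, 2.72], [-0.95, 1.95], [-1.27, 1.35], [-1.78, 2.02], [-1.46, 1.47], [-3.14, 3.14]. Speed limits (rad/s): [2.39, 2.39, 3.01, 3.14, 3.14, 3.14].

### API

Orientations are given as a unit quaternion [x, y, z, w].
In Python, from bench import sensors, viewer, workorder gives the robot as it stands.
- The arm moves only by the shell command python3 -m jog 'ROWS' [OPENING]. ROWS is JSON, a list of rows, each an object with "linear": the shift along the tool's x, y, z in mm, a list of three; "turn": the turn, a rotation vector about the tool's x, y, z in rad, a list of three. A call has 1 to 20 rows; each row shifts and turns the commanded pose from where the row before left it, along the tool's axes as they then stand; what a row does not reach is not made up. A row lasts 1/12 s, in which the tool goes at most 41.7 mm and 7.16 degrees, less where a joint would pass 70% of its speed; a pose out of reach is approached as far as the arm can. A call with a gripper value outside its range is refused whole. OPENING is the gripper's target within -1 to 1 (shut at 1, half-way at 0, fully open at -1), set as the call begins (- or left out, the last holds). The fingers move at their own pace and stop on an object; the grip force is fixed at half the most. Time passes only in rows, so rows that do not move let the fingers close. It gives the time, the measured TCP pose, the force, the opening and the grip force at its end, in the units of the state.
- sensors.observe(): the state, without advancing time (a new reading comes with each control period).
- viewer.grab_frame(name): name is "side" or "top" or "wrist"; returns (picture, depth): 384x512x3 uint8, red, green, blue; 384x512 float32, m along the optical axis (not along the pixel's ray), 0 where there is no reading.
- viewer.camera_info(name): a dict with "K" (3x3 intrinsics, pixels), "T" (4x4, takes a point from camera to world coordinates). Camera axes: x right, y up, looking along -z (the intrinsics and any distortion apply to the point x, -y, -z); pixel columns grow to the right and rows downward; lengths in m; the calibration is good to about 2 mm. A picture is of the moment at which its call begins: read the wrist's pose just before it. camera_info takes no time and is no camera call; for the wrist camera it gives the pose at the moment of the call.
- workorder.job_done(): hands the job in; it is judged then, once.
The state is a dict: "clock": time; "joints": joint angles; "joint_vel": joint speeds; "effort": joint torques, N m; "ee_pos": TCP position; "tcp_rot": TCP orientation; "wrist_force": force on the tool from outside, world axes, zero at the start; "ft_torque": the same for the moment, N m; "width": finger opening in m; "gripper_force": force on a finger pad.
Only numpy, scipy, OpenCV 4.12 (cv2) and the standard library are available. Lean on these libraries where they do the work, as an engineer would, in place of code of your own. Each camera call takes 0.05 s, during which the arm holds its last target. There are 200 camera calls.

## Working session

There is one attempt and no reset: what is moved stays moved. The work goes in short steps, Python scripts to look and compute and a shell command to move; the robot and the scene stay as the last step left them, time stands still between calls to the robot, and variables do not carry over. Pictures are saved under pics/ and viewed, at most 10 in all, crops included, and the job is handed in when it is done.

```bash
mkdir -p pics; cat > h.py <<'E'
import numpy as np, cv2
from bench import sensors, viewer, workorder
def snap(n,tag):
    T0=viewer.camera_info(n); p,d=viewer.grab_frame(n)
    cv2.imwrite(f'pics/{tag}.png',p[:,:,::-1]); np.savez(f'pics/{tag}.npz',p=p,d=d,K=T0['K'],T=T0['T'])
def pt(tag,u,v,z=None):
    f=np.load(f'pics/{tag}.npz');K,T,d=f['K'],f['T'],f['d']
    r=np.array([(u-K[0,2])/K[0,0],-(v-K[1,2])/K[1,1],-1.])
    if z is None:
        w=d[max(0,int(v)-1):int(v)+2,max(0,int(u)-1):int(u)+2];s=np.median(w[w>0])
    else: s=(z-T[2,3])/(T[:3,:3]@r)[2]
    return T[:3,:3]@(r*s)+T[:3,3]
def world(tag):
    f=np.load(f'pics/{tag}.npz');K,T,d=f['K'],f['T'],f['d']
    v,u=np.mgrid[:d.shape[0],:d.shape[1]]
    r=np.stack([(u-K[0,2])/K[0,0],-(v-K[1,2])/K[1,1],-np.ones(d.shape)],-1)*d[...,None]
    return r@T[:3,:3].T+T[:3,3], d, f['p']
E
python3 - <<'E'
from h import *
np.set_printoptions(precision=4,suppress=True)
for n in('side','top'):
    snap(n,n+'0'); c=viewer.camera_info(n); print(n,c)
print(sensors.observe())
a=cv2.imread('pics/top0.png');cv2.imwrite('pics/top0b.png',cv2.resize(a,(800,600),interpolation=cv2.INTER_CUBIC))
E
```

```text
side {'K': array([[418.1797,   0.    , 255.6079],
       [  0.    , 418.1797, 192.1329],
       [  0.    ,   0.    ,   1.    ]]), 'T': array([[-0.9741,  0.1718, -0.1473,  0.3337],
       [-0.2263, -0.7441,  0.6286,  0.831 ],
       [-0.0017,  0.6456,  0.7637,  1.1198],
       [ 0.    ,  0.    ,  0.    ,  1.    ]])}
top {'K': array([[366.7559,   0.    , 260.4234],
       [  0.    , 366.7559, 188.6779],
       [  0.    ,   0.    ,   1.    ]]), 'T': array([[ 0.0073,  0.9943, -0.1061,  0.4168],
       [-0.9998,  0.0056, -0.0168,  0.0019],
       [-0.0161,  0.1062,  0.9942,  1.2477],
       [ 0.    ,  0.    ,  0.    ,  1.    ]])}
{'clock': 0.1, 'joints': array([-1.238 ,  0.1263, -0.0405,  1.4054, -0.    ,  1.5708]), 'joint_vel': array([-0.0014, -0.0007,  0.0024, -0.001 , -0.0007,  0.0007]), 'effort': array([  0.0012, -43.6904,  35.3608,   0.0137,   0.0001,   0.    ]), 'ee_pos': array([ 0.1714, -0.4959,  0.2496]), 'tcp_rot': array([ 0.9862,  0.1657, -0.0001, -0.0007]), 'wrist_force': array([ 0.174 ,  1.0983, -1.0665]), 'ft_torque': array([-0.0107,  0.0062,  0.0548]), 'gripper_force': 0.0, 'width': 0.08527475733486463}
```

View pics/top0b.png

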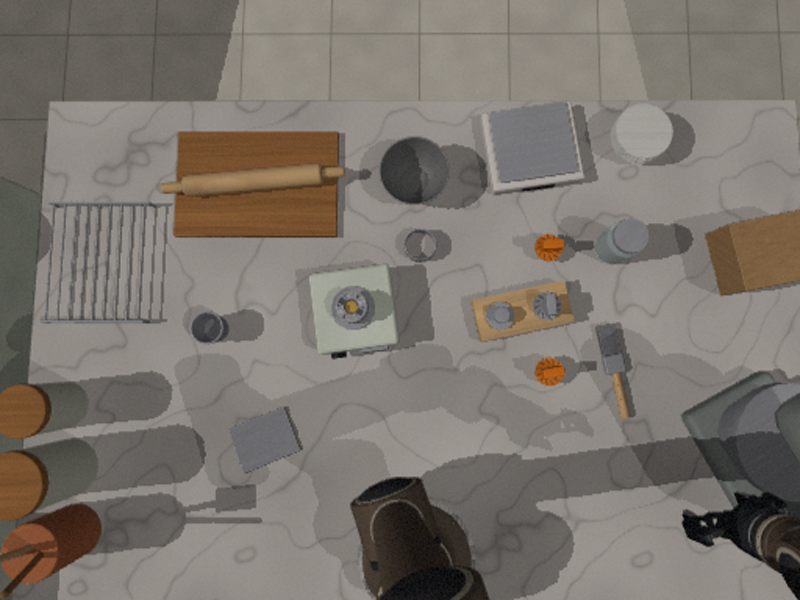

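View pics/side0.png

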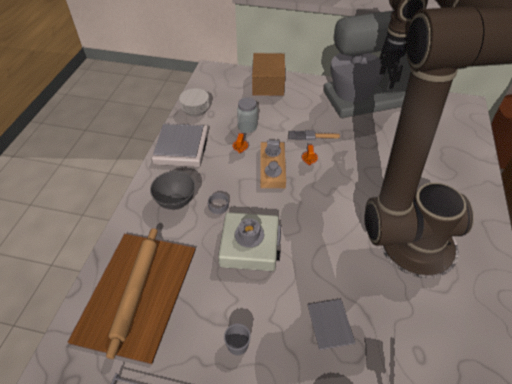

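The top view shows the mill seat at about (352,307), and the stand with the burr in its right hole at (547,305) and the blank at (500,315), in the 800x600 picture. Next I'll take measurements from the depth.

```bash
python3 - <<'E'
from h import *
np.set_printoptions(precision=4,suppress=True)
for tag in('top0','side0'):
    W,d,p=world(tag); ok=d>0
    def sel(x0,x1,y0,y1,z0,z1):
        m=ok&(W[...,0]>x0)&(W[...,0]<x1)&(W[...,1]>y0)&(W[...,1]<y1)&(W[...,2]>z0)&(W[...,2]<z1); return W[m]
    c=pt('top0',225,196); b=pt('top0',350,196,0.06)
    print(tag,'guess',c,b)
    R=sel(c[0]-.07,c[0]+.07,c[1]-.07,c[1]+.07,.1,.125); print('rim',len(R),R.min(0),R.max(0),np.median(R[:,2]))
    if len(R)>20:
        (x,y),r=cv2.minEnclosingCircle(R[:,:2].astype(np.float32)); print(' circ',x,y,r)
    H=sel(c[0]-.12,c[0]+.12,c[1]-.12,c[1]+.12,.055,.072); rr=cv2.minAreaRect(H[:,:2].astype(np.float32)); print('housing',rr,np.median(H[:,2]))
    S=sel(b[0]-.1,b[0]+.12,b[1]-.12,b[1]+.2,.025,.08)
    S1=S[S[:,2]<.04]; print('stand',cv2.minAreaRect(S1[:,:2].astype(np.float32)),np.median(S1[:,2]))
    B=S[S[:,2]>.062]; print('bar',len(B),cv2.minAreaRect(B[:,:2].astype(np.float32)),B[:,2].max())
    K=S[(S[:,2]>.05)]
    print('high pts',K.mean(0),len(K))
a=cv2.imread('pics/top0.png')
A=cv2.resize(a[160:232,185:265],None,fx=5,fy=5,interpolation=cv2.INTER_CUBIC);B=cv2.resize(a[160:232,300:380],None,fx=5,fy=5,interpolation=cv2.INTER_CUBIC)
cv2.imwrite('pics/c1.png',np.hstack([A,B]))
E
```

```text
top0 guess [0.5156 0.1326 0.0997] [ 0.5214 -0.2682  0.06  ]
rim 261 [0.4838 0.1029 0.1001] [0.5467 0.1662 0.1148] 0.10908934453715924
 circ 0.5157195925712585 0.13399049639701843 0.03268997743725777
housing ((0.5111942291259766, 0.13313911855220795), (0.18032222986221313, 0.16963671147823334), 8.092333793640137) 0.06724622781207923
stand ((0.5505734086036682, -0.2192840576171875), (0.1602519303560257, 0.20937970280647278), 12.450071334838867) 0.034931361870572886
bar 129 ((0.5403252243995667, -0.24547840654850006), (0.10025443881750107, 0.17789609730243683), 51.38438034057617) 0.07993292151147413
high pts [ 0.5116 -0.2063  0.0694] 138
side0 guess [0.5156 0.1326 0.0997] [ 0.5214 -0.2682  0.06  ]
rim 286 [0.4857 0.1028 0.1   ] [0.55   0.1691 0.115 ] 0.10828453316160802
 circ 0.5183200240135193 0.1364576369524002 0.033815253525972366
housing ((0.5178043246269226, 0.13709965348243713), (0.1698872298002243, 0.17127496004104614), 8.030767440795898) 0.06657355829617995
stand ((0.5504113435745239, -0.2139689326286316), (0.15702030062675476, 0.21476010978221893), 12.536662101745605) 0.033793316123033046
bar 118 ((0.5171173810958862, -0.2191532850265503), (0.04034489765763283, 0.13480058312416077), 12.23624324798584) 0.07992345764551456
high pts [ 0.5176 -0.2209  0.0671] 152
```

View pics/c1.png

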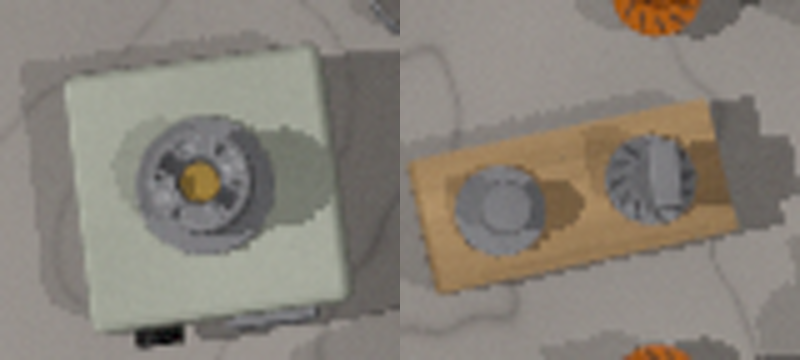

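```bash
python3 -m jog '[{"linear":[28.6,-7.6,0],"turn":[0,0,0]},{"linear":[28.6,-7.6,0],"turn":[0,0,0]},{"linear":[28.6,-7.6,0],"turn":[0,0,0]},{"linear":[28.6,-7.6,0],"turn":[0,0,0]},{"linear":[28.6,-7.6,0],"turn":[0,0,0]},{"linear":[28.6,-7.6,0],"turn":[0,0,0]},{"linear":[28.6,-7.6,0],"turn":[0,0,0]},{"linear":[28.6,-7.6,0],"turn":[0,0,0]},{"linear":[28.6,-7.6,0],"turn":[0,0,0]},{"linear":[28.6,-7.6,0],"turn":[0,0,0]},{"linear":[28.6,-7.6,0],"turn":[0,0,0]},{"linear":[28.6,-7.6,0],"turn":[0,0,0]},{"linear":[28.6,-7.6,0],"turn":[0,0,0]},{"linear":[28.6,-7.6,0],"turn":[0,0,0]},{"linear":[0,0,0],"turn":[0,0,0.1]},{"linear":[0,0,0],"turn":[0,0,0.1]},{"linear":[0,0,0],"turn":[0,0,0]},{"linear":[0,0,0],"turn":[0,0,0]}]' -1 | tail -c 600
python3 - <<'E'
from h import *
np.set_printoptions(precision=4,suppress=True)
s=sensors.observe();print(s['ee_pos'],s['tcp_rot'])
snap('wrist','w1')
W,d,p=world('w1');m=(d>0)&(W[...,2]>.072)&(W[...,2]<.09);
print(m.sum(),viewer.camera_info('wrist')['T'])
for i in range(1,2):
    n,l,st,ce=cv2.connectedComponentsWithStats(m.astype(np.uint8))
    for k in range(1,n):
        if st[k,4]>150: print(st[k],cv2.minAreaRect(W[l==k][:,:2].astype(np.float32)),np.median(W[l==k],0))
a=cv2.imread('pics/w1.png');cv2.imwrite('pics/w1b.png',cv2.resize(a,(800,600)))
E
```

```text
clock: 1.6
ee_pos: [0.5151, -0.2647, 0.2498]
tcp_rot: [0.998, 0.068, -0.0, -0.0]
wrist_force: [0.3, 0.8, 0.2]
width: 0.0856
gripper_force: 0.0
[ 0.5151 -0.2647  0.2498] [ 0.9977  0.0678 -0.0004 -0.0002]
3343 [[ 0.1349  0.9476  0.2895  0.588 ]
 [-0.9909  0.129   0.0397 -0.2554]
 [ 0.0003 -0.2922  0.9564  0.3736]
 [ 0.      0.      0.      1.    ]]
[411   0  51  92 986] ((0.6489017605781555, -0.40354666113853455), (0.07748862355947495, 0.030685963109135628), 27.457836151123047) [ 0.6463 -0.3912  0.0824]
[ 272   16   50   27 1017] ((0.6526413559913635, -0.28178638219833374), (0.019491150975227356, 0.04289410635828972), 2.2458980083465576) [ 0.653  -0.2818  0.0732]
[256 146  22  45 898] ((0.526172935962677, -0.27338916063308716), (0.04372049868106842, 0.02007414400577545), 5.700324535369873) [ 0.5275 -0.273   0.0817]
[234 278  38  16 438] ((0.3887768089771271, -0.2775460183620453), (0.018891293555498123, 0.04205479100346565), 11.39433765411377) [ 0.3889 -0.2776  0.0728]
```

View pics/w1b.png

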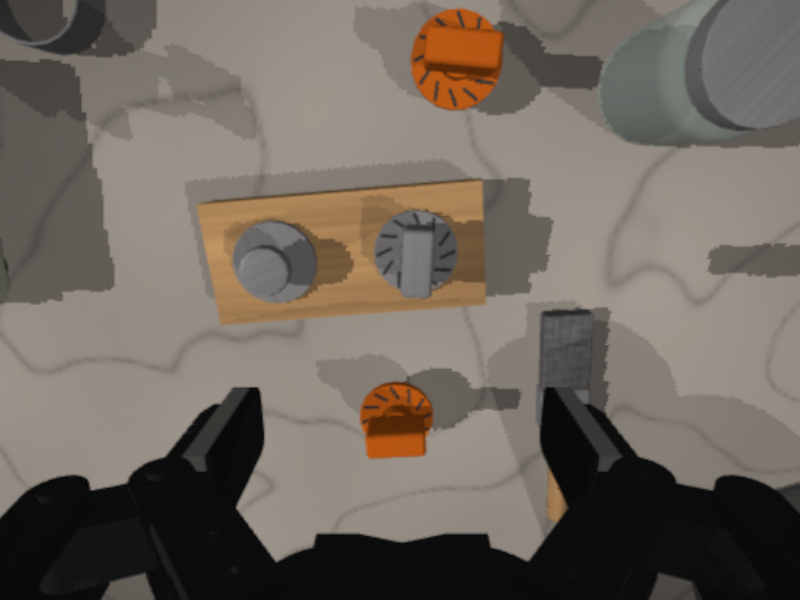

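The wrist view shows the burr bar at (417,260). It measures 44x20 mm with its top at 0.082, centre (0.526,-0.273) and yaw 0.10, which matches the given sizes. I'll go down to grasp it.

```bash
python3 -m jog '[{"linear":[0,0,0],"turn":[0,0,0.036]},{"linear":[10,9.5,30],"turn":[0,0,0]},{"linear":[0,0,30],"turn":[0,0,0]},{"linear":[0,0,30],"turn":[0,0,0]},{"linear":[0,0,30],"turn":[0,0,0]},{"linear":[0,0,30],"turn":[0,0,0]},{"linear":[0,0,20],"turn":[0,0,0]},{"linear":[0,0,10],"turn":[0,0,0]},{"linear":[0,0,0],"turn":[0,0,0]},{"linear":[0,0,0],"turn":[0,0,0]}]' -1
python3 -m jog '[{"linear":[0,0,0],"turn":[0,0,0]},{"linear":[0,0,0],"turn":[0,0,0]},{"linear":[0,0,0],"turn":[0,0,0]},{"linear":[0,0,0],"turn":[0,0,0]},{"linear":[0,0,0],"turn":[0,0,0]},{"linear":[0,0,0],"turn":[0,0,0]},{"linear":[0,0,0],"turn":[0,0,0]},{"linear":[0,0,0],"turn":[0,0,0]},{"linear":[0,0,0],"turn":[0,0,0]},{"linear":[0,0,0],"turn":[0,0,0]}]' 1
```

```text
clock: 2.48
ee_pos: [0.526, -0.2736, 0.0708]
tcp_rot: [0.999, 0.049, 0.0, 0.0]
wrist_force: [1.0, -0.2, 0.9]
width: 0.0855
gripper_force: 0.0
clock: 3.32
ee_pos: [0.5264, -0.2733, 0.0711]
tcp_rot: [0.999, 0.048, 0.001, 0.0]
wrist_force: [-1.0, 1.4, 6.6]
width: 0.0191
gripper_force: 78.6
```

```bash
python3 -m jog '[{"linear":[0,0,-10],"turn":[0,0,0]},{"linear":[0,0,-20],"turn":[0,0,0]},{"linear":[0,0,-30],"turn":[0,0,0]},{"linear":[0,0,-30],"turn":[0,0,0]},{"linear":[0,0,-30],"turn":[0,0,0]},{"linear":[0,0,-30],"turn":[0,0,0]},{"linear":[0,0,-30],"turn":[0,0,0]},{"linear":[0,0,-10],"turn":[0,0,0]},{"linear":[0,0,0],"turn":[0,0,0]}]' 1
python3 -m jog '[{"linear":[0,-12,0],"turn":[0,0,0]},{"linear":[-1,-25,0],"turn":[0,0,0]},{"linear":[-1,-25,0],"turn":[0,0,0]},{"linear":[-1,-25,0],"turn":[0,0,0]},{"linear":[-1,-25,0],"turn":[0,0,0]},{"linear":[-1,-25,0],"turn":[0,0,0]},{"linear":[-1,-25,0],"turn":[0,0,0]},{"linear":[-1,-25,0],"turn":[0,0,0]},{"linear":[-1,-25,0],"turn":[0,0,0]},{"linear":[-1,-25,0],"turn":[0,0,0]},{"linear":[-1,-25,0],"turn":[0,0,0]},{"linear":[-1,-25,0],"turn":[0,0,0]},{"linear":[-1,-25,0],"turn":[0,0,0]},{"linear":[-1,-25,0],"turn":[0,0,0]},{"linear":[-1,-25,0],"turn":[0,0,0]},{"linear":[-1,-25,0],"turn":[0,0,0]},{"linear":[-1,-25,0],"turn":[0,0,0]},{"linear":[0,0,0],"turn":[0,0,0]},{"linear":[0,0,0],"turn":[0,0,0]}]' 1
python3 - <<'E'
from h import *
snap('wrist','w2')
a=cv2.imread('pics/w2.png');cv2.imwrite('pics/w2b.png',cv2.resize(a,(800,600)))
E
```

```text
clock: 4.07
ee_pos: [0.527, -0.2738, 0.2631]
tcp_rot: [0.999, 0.048, 0.002, 0.001]
wrist_force: [-0.1, 0.0, -3.4]
width: 0.0194
gripper_force: 77.8
clock: 5.65
ee_pos: [0.4746, 0.0871, 0.2612]
tcp_rot: [0.997, 0.081, -0.002, -0.018]
wrist_force: [-0.1, -0.6, -2.9]
width: 0.0193
gripper_force: 77.8
```

View pics/w2b.png

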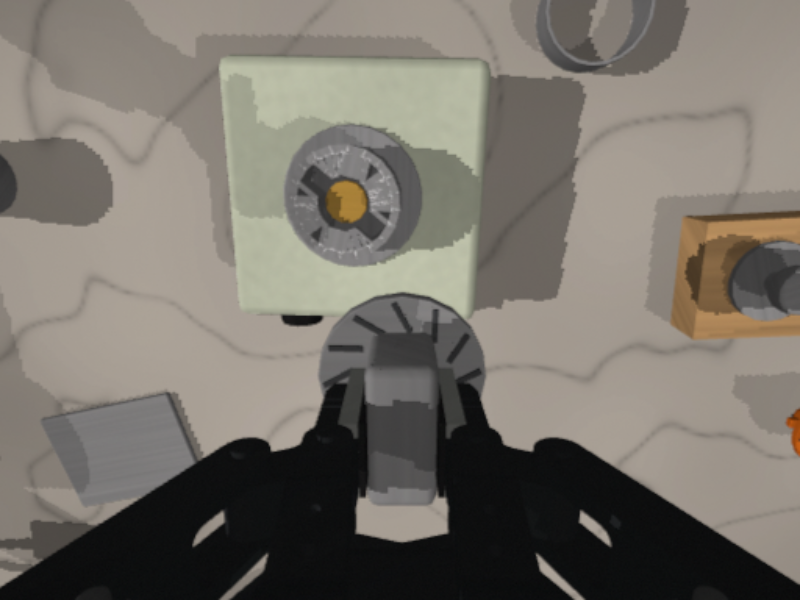

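The burr is held. The mill seat is at about (346,200), with dark slots at (313,180) and (375,228). I'll enlarge that part.

```bash
python3 - <<'E'
from h import *
np.set_printoptions(precision=4,suppress=True)
s=sensors.observe();print(s['ee_pos'],s['tcp_rot'],s['joint_vel'])
a=cv2.imread('pics/w2.png');cv2.imwrite('pics/w2c.png',cv2.resize(a[75:175,175:275],(600,600),interpolation=cv2.INTER_CUBIC))
W,d,p=world('w2');m=(d>0)&(W[...,2]>.104)&(W[...,2]<.116)
m[:,300:]=0;m[180:]=0
R=W[m];print(len(R),np.median(R[:,2]),cv2.minEnclosingCircle(R[:,:2].astype(np.float32)))
H=(d>0)&(W[...,2]>.06)&(W[...,2]<.072);H[205:]=0;print(cv2.minAreaRect(W[H][:,:2].astype(np.float32)))
E
```

```text
[0.4748 0.0868 0.2613] [ 0.9966  0.0803 -0.0017 -0.0182] [-0.0112 -0.0007  0.0034 -0.0007  0.0005 -0.0011]
2861 0.11000400466580984 ((0.516722559928894, 0.13290688395500183), 0.032542187720537186)
((0.5327010154724121, 0.02455991506576538), (0.16991670429706573, 0.3876056373119354), 8.240190505981445)
```

View pics/w2c.png

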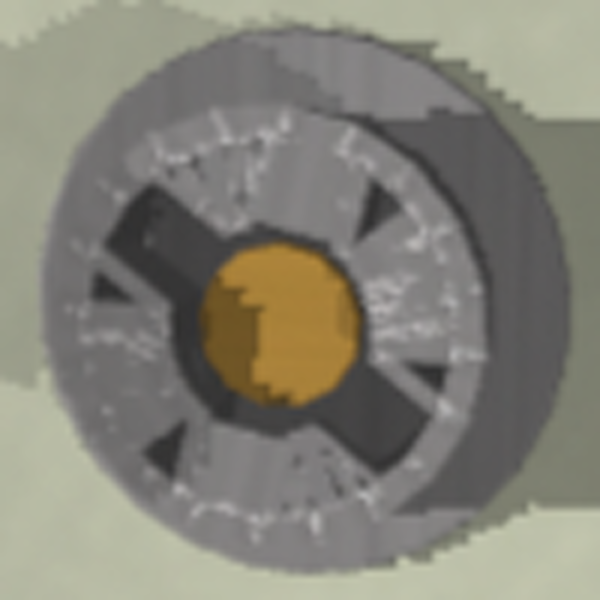

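The slot ends in the crop are at (130,215) and (406,442), with the hole centre near (268,330). Next I'll convert these to world coordinates.

```bash
cat > rel.py <<'E'
from h import *
from scipy.spatial.transform import Rotation as R
def toolmove(target,yaw,slot_pts=None):
    """rows needed: first rotation vector (tool), then shift in mm in new tool axes"""
    s=sensors.observe();c=R.from_quat(s['tcp_rot'])
    t=R.from_matrix(np.array([[np.cos(yaw),np.sin(yaw),0],[np.sin(yaw),-np.cos(yaw),0],[0,0,-1]]).T)
    print('turn',(c.inv()*t).as_rotvec(),'shift mm',t.inv().apply(np.array(target)-s['ee_pos'])*1e3, 'pos',s['ee_pos'],'F',s['wrist_force'],s['ft_torque'])
E
python3 - <<'E'
from rel import *
np.set_printoptions(precision=4,suppress=True)
q=lambda u,v:pt('w2',175+(u+.5)/6-.5,75+(v+.5)/6-.5,.11)[:2]
a,b,c=q(130,215),q(406,442),q(268,330)
print(a,b,c,(a+b)/2,np.linalg.norm(a-b))
d=a-b;print('slot yaw',np.arctan2(d[1],d[0]))
for e in((155,185,432,412),(105,245,380,472),(105,245,200,320),(155,185,240,250)):
    d=q(*e[:2])-q(*e[2:]);print(np.arctan2(d[1],d[0]))
# bar in w2: top plane
W,d,p=world('w2')
s=sensors.observe();print('bar z~',s['ee_pos'][2]+.011)
f=np.load('pics/w2.npz')
m=(d>0)&(abs(W[...,2]-.272)<.012)&(np.abs(W[...,0]-s['ee_pos'][0])<.03)&(np.abs(W[...,1]-s['ee_pos'][1])<.011)
print(m.sum(),cv2.minAreaRect(W[m][:,:2].astype(np.float32)),np.median(W[m],0),W[m].min(0),W[m].max(0))
A=np.c_[W[m][:,:2],np.ones(m.sum())];print('plane',np.linalg.lstsq(A,W[m][:,2],rcond=None)[0][:2])
toolmove([.517,.1335,.26],.15)
E
```

```text
[0.5303 0.155 ] [0.5042 0.1102] [0.5172 0.1329] [0.5172 0.1326] 0.05180478295270869
slot yaw 1.042769740794936
1.0480507206138
1.0374227159093583
1.060401986724963
1.0831352539286805
bar z~ 0.27231749546388584
4841 ((0.47451138496398926, 0.08675410598516464), (0.04583185911178589, 0.021991776302456856), 0.36457595229148865) [0.4789 0.0869 0.2718] [0.4516 0.0758 0.26  ] [0.4975 0.0978 0.2837]
plane [-0.0888  0.0676]
turn [-0.0366  0.0007  0.0108] shift mm [ 48.712  -39.8437   1.3175] pos [0.4748 0.0868 0.2613] F [-0.3973 -0.7063 -2.912 ] [-0.0784  0.0514  0.0115]
```

```bash
python3 - <<'E'
from rel import *
np.set_printoptions(precision=4,suppress=True)
s=sensors.observe();print(s['joints'])
W,d,p=world('w2');r=R.from_quat(s['tcp_rot'])
L=r.inv().apply((W-s['ee_pos']).reshape(-1,3)).reshape(W.shape)
m=(d>0)&(np.abs(L[...,0])<.03)&(np.abs(L[...,1])<.008)&(np.abs(L[...,2]+.012)<.006)
A=L[m];print(len(A),np.median(A,0),A.min(0),A.max(0))
Q=A[np.abs(A[:,0])<.016];print('slopes',np.linalg.lstsq(np.c_[Q[:,:2],np.ones(len(Q))],Q[:,2],rcond=None)[0])
h=np.histogram(A[:,0],bins=np.arange(-.03,.031,.002));print(np.c_[h[1][:-1]*1e3,h[0]].T)
# flange
m=(d>0)&(np.abs(L[...,2]-.030)<.006)&(np.hypot(L[...,0],L[...,1])<.04)
A=L[m];print('flange',len(A),cv2.minEnclosingCircle(A[:,:2].astype(np.float32)),np.median(A,0))
E
```

```text
[ 0.1599  0.0462 -0.1034  1.4217  0.0366  3.1407]
3443 [ 0.0027 -0.0001 -0.0105] [-0.0228 -0.008  -0.0125] [ 0.0219  0.008  -0.006 ]
slopes [-0.0001 -0.0063 -0.0106]
[[-30. -28. -26. -24. -22. -20. -18. -16. -14. -12. -10.  -8.  -6.  -4.
   -2.   0.   2.   4.   6.   8.  10.  12.  14.  16.  18.  20.  22.  24.
   26.  28.]
 [  0.   0.   0.   6.  79. 131. 132. 139. 135. 149. 143. 153. 144. 147.
  156. 151. 153. 164. 160. 157. 166. 169. 168. 172. 210. 259.   0.   0.
    0.   0.]]
flange 3460 ((-0.00044761403114534914, 4.124422412132844e-05), 0.029980475082993507) [0.0155 0.0003 0.0303]
```

```bash
python3 -m jog '[{"linear":[0,0,0],"turn":[0,0,-0.12]},{"linear":[0,0,0],"turn":[0,0,-0.12]},{"linear":[0,0,0],"turn":[0,0,-0.12]},{"linear":[0,0,0],"turn":[0,0,-0.12]},{"linear":[0,0,0],"turn":[0,0,-0.12]},{"linear":[0,0,0],"turn":[0,0,-0.12]},{"linear":[0,0,0],"turn":[0,0,-0.12]},{"linear":[0,0,0],"turn":[0,0,-0.12]},{"linear":[0,0,0],"turn":[0,0,-0.12]},{"linear":[0,0,0],"turn":[0,0,-0.12]},{"linear":[0,0,0],"turn":[0,0,-0.12]},{"linear":[0,0,0],"turn":[0,0,-0.12]},{"linear":[0,0,0],"turn":[0,0,-0.12]},{"linear":[0,0,0],"turn":[0,0,-0.12]},{"linear":[0,0,0],"turn":[0,0,-0.12]},{"linear":[0,0,0],"turn":[0,0,-0.12]},{"linear":[0,0,0],"turn":[0,0,-0.12]}]' 1 >/dev/null
python3 -m jog '[{"linear":[0,0,0],"turn":[0,0,-0.12]},{"linear":[0,0,0],"turn":[0,0,-0.12]},{"linear":[0,0,0],"turn":[0,0,-0.12]},{"linear":[0,0,0],"turn":[0,0,-0.12]},{"linear":[0,0,0],"turn":[0,0,-0.12]},{"linear":[0,0,0],"turn":[0,0,-0.12]},{"linear":[0,0,0],"turn":[0,0,-0.12]},{"linear":[0,0,0],"turn":[0,0,-0.12]},{"linear":[0,0,0],"turn":[0,0,-0.12]},{"linear":[0,0,0],"turn":[0,0,-0.12]},{"linear":[0,0,0],"turn":[0,0,-0.12]},{"linear":[0,0,0],"turn":[0,0,-0.12]},{"linear":[0,0,0],"turn":[0,0,-0.12]},{"linear":[0,0,0],"turn":[0,0,-0.12]},{"linear":[0,0,0],"turn":[0,0,-0.12]},{"linear":[0,0,0],"turn":[0,0,-0.12]},{"linear":[0,0,0],"turn":[0,0,0]},{"linear":[0,0,0],"turn":[0,0,0]}]' 1
python3 - <<'E'
from rel import *
np.set_printoptions(precision=4,suppress=True)
print(sensors.observe()['joints']);toolmove([.517,.133,.22],1.045+np.pi)
E
```

```text
clock: 8.62
ee_pos: [0.4749, 0.0866, 0.2614]
tcp_rot: [-0.468, 0.883, 0.017, 0.006]
wrist_force: [0.0, 0.0, -2.3]
width: 0.0189
gripper_force: 77.8
[ 0.1592  0.0462 -0.1032  1.4218  0.0368 -0.816 ]
turn [ 0.0246  0.0274 -0.0698] shift mm [-61.3044 -13.1114  41.4428] pos [0.4749 0.0866 0.2614] F [ 0.0131  0.0052 -2.3269] [-0.0646 -0.0269 -0.0285]
```

```bash
python3 -m jog '[{"linear":[0,0,0],"turn":[0.0246,0.0274,-0.07]},{"linear":[-20,-4.3,0],"turn":[0,0,0]},{"linear":[-20,-4.3,0],"turn":[0,0,0]},{"linear":[-21,-4.4,0],"turn":[0,0,0]},{"linear":[0,0,20],"turn":[0,0,0]},{"linear":[0,0,21],"turn":[0,0,0]},{"linear":[0,0,0],"turn":[0,0,0]},{"linear":[0,0,0],"turn":[0,0,0]}]' 1
python3 - <<'E'
from rel import *
np.set_printoptions(precision=4,suppress=True)
toolmove([.517,.133,.22],1.045+np.pi)
snap('wrist','w3');snap('side','s3')
a=cv2.imread('pics/w3.png');b=cv2.imread('pics/s3.png')
cv2.imwrite('pics/w3b.png',np.hstack([cv2.resize(a[60:240,180:330],(500,600)),cv2.resize(b[190:280,215:260+15],(300,450)).repeat(1,0)[:600] if 0 else cv2.resize(b[180:280,225:275],(300,600),interpolation=cv2.INTER_CUBIC)]))
E
```

```text
clock: 9.28
ee_pos: [0.5157, 0.1332, 0.2197]
tcp_rot: [-0.5, 0.866, 0.0, -0.001]
wrist_force: [-0.4, -1.0, -2.6]
width: 0.0192
gripper_force: 77.9
turn [ 0.0019 -0.0018  0.0024] shift mm [-0.4835 -1.2648 -0.3225] pos [0.5157 0.1332 0.2197] F [-0.3978 -0.9646 -2.6051] [0.0362 0.0057 0.0021]
```

View pics/w3b.png

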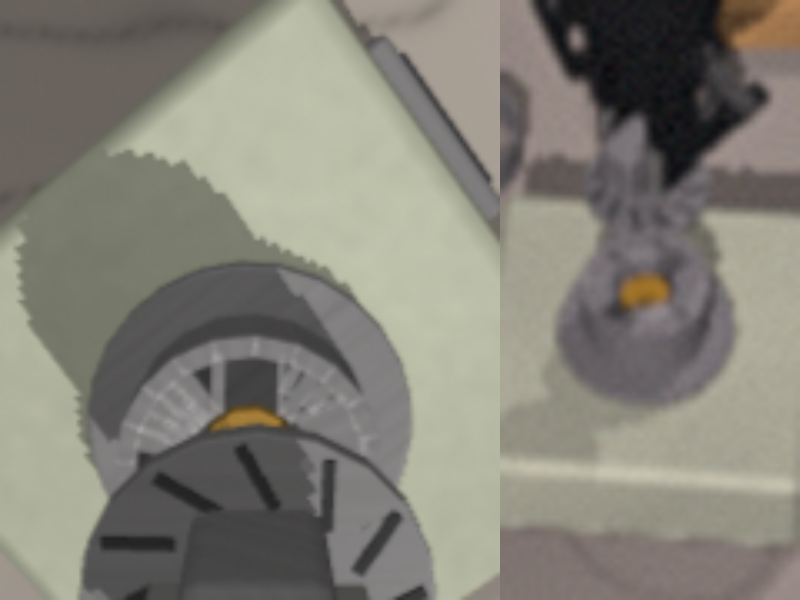

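The slot lies vertical at crop x≈251 (end at y≈360) and the bar centre is at about 258, so they're nearly aligned. I'll check the residual offset.

```bash
python3 - <<'E'
from rel import *
np.set_printoptions(precision=4,suppress=True)
s=sensors.observe();r=R.from_quat(s['tcp_rot'])
loc=lambda P:r.inv().apply(P-s['ee_pos'])*1e3
q=lambda u,v:pt('w3',180+(u+.5)*.3-.5,60+(v+.5)*.3-.5,.11)
for uv in((227,362),(276,362),(222,410),(279,410)): print(uv,loc(q(*uv)))
W,d,p=world('w3');m=(d>0)&(np.abs(W[...,2]-.110)<.004)&(np.hypot(W[...,0]-.517,W[...,1]-.133)<.05)
P=loc(W[m]);print(len(P),np.median(W[m][:,2]))
# fit circle to outer boundary of rim mask
from scipy.optimize import least_squares
cnt,_=cv2.findContours(m.astype(np.uint8),cv2.RETR_EXTERNAL,cv2.CHAIN_APPROX_NONE)
c=max(cnt,key=len)[:,0];B=loc(W[c[:,1],c[:,0]]);B=B[(B[:,2]>100)]
f=lambda x:np.hypot(B[:,0]-x[0],B[:,1]-x[1])-32
print(least_squares(f,[0,0],loss='cauchy',f_scale=.4).x)
E
```

```text
(227, 362) [ 26.5585  -5.6409 111.7073]
(276, 362) [ 26.5501   5.8488 111.6969]
(222, 410) [ 14.9267  -6.9391 111.7216]
(279, 410) [ 14.9165   6.6174 111.7093]
1552 0.11007872267024175
[ 0.5072 -0.6882]
```

```bash
python3 -m jog '[{"linear":[0.4,-0.6,15],"turn":[0,0,0]},{"linear":[0,0,15],"turn":[0,0,0]},{"linear":[0,0,12],"turn":[0,0,0]},{"linear":[0,0,3],"turn":[0,0,0]},{"linear":[0,0,2],"turn":[0,0,0]},{"linear":[0,0,2],"turn":[0,0,0]},{"linear":[0,0,0],"turn":[0,0,0]}]' 1
python3 -m jog '[{"linear":[0,0,1],"turn":[0,0,0]},{"linear":[0,0,1],"turn":[0,0,0]},{"linear":[0,0,1],"turn":[0,0,0]},{"linear":[0,0,0],"turn":[0,0,0]}]' 1
python3 -m jog '[{"linear":[0,0,1],"turn":[0,0,0]},{"linear":[0,0,1],"turn":[0,0,0]},{"linear":[0,0,0],"turn":[0,0,0]}]' 1
python3 -c "
from rel import *
toolmove([.517,.133,.165],1.045+np.pi)"
```

```text
clock: 9.97
ee_pos: [0.5172, 0.133, 0.1725]
tcp_rot: [-0.501, 0.865, -0.0, 0.001]
wrist_force: [0.4, 0.4, -2.7]
width: 0.0192
gripper_force: 78.0
clock: 10.3
ee_pos: [0.5167, 0.133, 0.1686]
tcp_rot: [-0.501, 0.865, 0.0, 0.0]
wrist_force: [-0.5, -0.4, -3.8]
width: 0.0193
gripper_force: 78.0
clock: 10.55
ee_pos: [0.5167, 0.133, 0.1664]
tcp_rot: [-0.501, 0.865, 0.0, 0.0]
wrist_force: [-0.1, -0.1, -3.3]
width: 0.0195
gripper_force: 78.0
turn [-6.59108284e-06  2.89827650e-04  4.80476077e-03] shift mm [-0.12248913 -0.23023388  1.36700615] pos [0.51673939 0.13300961 0.16636701] F [-0.05540219 -0.05404879 -3.34613121] [ 0.02101322 -0.0619327  -0.03245505]
```

Free so far. I'll go past the lug level in small steps.

```bash
python3 -m jog '[{"linear":[0,0,1],"turn":[0,0,0]},{"linear":[0,0,0.7],"turn":[0,0,0]},{"linear":[0,0,0],"turn":[0,0,0]}]' 1
python3 -m jog '[{"linear":[0,0,1],"turn":[0,0,0]},{"linear":[0,0,1],"turn":[0,0,0]},{"linear":[0,0,0],"turn":[0,0,0]}]' 1
```

```text
clock: 10.8
ee_pos: [0.5169, 0.1331, 0.1648]
tcp_rot: [-0.501, 0.865, 0.0, 0.0]
wrist_force: [1.5, -0.4, -3.6]
width: 0.0191
gripper_force: 78.0
clock: 11.05
ee_pos: [0.517, 0.1331, 0.163]
tcp_rot: [-0.501, 0.865, -0.0, 0.001]
wrist_force: [1.1, 0.7, -1.5]
width: 0.0189
gripper_force: 78.4
```

```bash
python3 -m jog '[{"linear":[0,0,1],"turn":[0,0,0]},{"linear":[0,0,1],"turn":[0,0,0]},{"linear":[0,0,1],"turn":[0,0,0]},{"linear":[0,0,0],"turn":[0,0,0]}]' 1
python3 -m jog '[{"linear":[0,0,1],"turn":[0,0,0]},{"linear":[0,0,1],"turn":[0,0,0]},{"linear":[0,0,1],"turn":[0,0,0]},{"linear":[0,0,1],"turn":[0,0,0]},{"linear":[0,0,0],"turn":[0,0,0]}]' 1
```

```text
clock: 11.38
ee_pos: [0.517, 0.1331, 0.1601]
tcp_rot: [-0.501, 0.865, -0.0, 0.001]
wrist_force: [1.2, 1.4, 1.5]
width: 0.0192
gripper_force: 78.8
clock: 11.8
ee_pos: [0.517, 0.1331, 0.156]
tcp_rot: [-0.501, 0.865, -0.0, 0.001]
wrist_force: [2.1, 1.3, 2.3]
width: 0.0191
gripper_force: 79.2
```

```bash
python3 -m jog '[{"linear":[0,0,1],"turn":[0,0,0]},{"linear":[0,0,1],"turn":[0,0,0]},{"linear":[0,0,1],"turn":[0,0,0]},{"linear":[0,0,0],"turn":[0,0,0]}]' 1
python3 -m jog '[{"linear":[0,0,1],"turn":[0,0,0]},{"linear":[0,0,1],"turn":[0,0,0]},{"linear":[0,0,1],"turn":[0,0,0]},{"linear":[0,0,0],"turn":[0,0,0]}]' 1
python3 -m jog '[{"linear":[0,0,0.5],"turn":[0,0,0]},{"linear":[0,0,0],"turn":[0,0,0]}]' 1
```

```text
clock: 12.13
ee_pos: [0.517, 0.1331, 0.153]
tcp_rot: [-0.501, 0.865, -0.0, 0.001]
wrist_force: [1.8, 0.7, 4.2]
width: 0.0192
gripper_force: 79.4
clock: 12.47
ee_pos: [0.517, 0.1331, 0.1502]
tcp_rot: [-0.501, 0.865, -0.0, 0.001]
wrist_force: [0.9, 0.7, 5.8]
width: 0.0189
gripper_force: 79.7
clock: 12.63
ee_pos: [0.517, 0.1331, 0.1498]
tcp_rot: [-0.501, 0.865, -0.0, 0.001]
wrist_force: [1.2, 1.0, 5.4]
width: 0.0188
gripper_force: 79.8
```

```bash
python3 -m jog '[{"linear":[0,0,0],"turn":[0,0,0.04]},{"linear":[0,0,0],"turn":[0,0,0.05]},{"linear":[0,0,0],"turn":[0,0,0.05]},{"linear":[0,0,0],"turn":[0,0,0.05]},{"linear":[0,0,0],"turn":[0,0,0.05]},{"linear":[0,0,0],"turn":[0,0,0.05]},{"linear":[0,0,0],"turn":[0,0,0]}]' 1
python3 -c "
from rel import *
toolmove([.517,.133,.15],1.045+np.pi)"
```

```text
clock: 13.22
ee_pos: [0.5173, 0.1329, 0.1498]
tcp_rot: [-0.37, 0.929, -0.0, 0.001]
wrist_force: [1.6, -0.0, 5.9]
width: 0.0195
gripper_force: 79.5
turn [-0.00131213  0.00096413 -0.28737633] shift mm [ 0.02978417  0.27665383 -0.22061263] pos [0.51725423 0.13288691 0.14977939] F [ 1.59539571 -0.04369251  5.94163068] [ 0.06999535 -0.49392768 -0.00225758]
```

```bash
python3 -m jog '[{"linear":[0,0,0],"turn":[0,0,0.05]},{"linear":[0,0,0],"turn":[0,0,0.05]},{"linear":[0,0,0],"turn":[0,0,0.05]},{"linear":[0,0,0],"turn":[0,0,0.05]},{"linear":[0,0,0],"turn":[0,0,0.05]},{"linear":[0,0,0],"turn":[0,0,0.05]},{"linear":[0,0,0],"turn":[0,0,0.05]},{"linear":[0,0,0],"turn":[0,0,0.05]},{"linear":[0,0,0],"turn":[0,0,0.05]},{"linear":[0,0,0],"turn":[0,0,0.05]},{"linear":[0,0,0],"turn":[0,0,0.05]},{"linear":[0,0,0],"turn":[0,0,0.05]},{"linear":[0,0,0],"turn":[0,0,0.05]},{"linear":[0,0,0],"turn":[0,0,0]}]' 1 >/dev/null
python3 -c "
from rel import *
toolmove([.517,.133,.15],1.045+np.pi)"
python3 -m jog '[{"linear":[0,0,0],"turn":[0,0,0.04]},{"linear":[0,0,0],"turn":[0,0,0.04]},{"linear":[0,0,0],"turn":[0,0,0.04]},{"linear":[0,0,0],"turn":[0,0,0]}]' 1 >/dev/null
python3 -c "
from rel import *
toolmove([.517,.133,.15],1.045+np.pi)"
```

```text
turn [-0.00131053  0.00123117 -0.93754973] shift mm [-0.10149809  0.38662672 -0.22311082] pos [0.51728346 0.13271816 0.14977689] F [2.27242145 1.18471435 5.8161787 ] [-0.03730307 -0.55630496 -0.07203276]
turn [-0.00130905  0.00115483 -1.05713343] shift mm [-0.16163483  0.39524062 -0.27761037] pos [0.51726073 0.13266183 0.14972239] F [ 2.10964016 -0.18581259  5.44338149] [-0.11982092 -0.47373852 -0.07014985]
```

```bash
for i in 1; do python3 -m jog '[{"linear":[0,0,0],"turn":[0,0,0.03]},{"linear":[0,0,0],"turn":[0,0,0.03]},{"linear":[0,0,0],"turn":[0,0,0]}]' 1 >/dev/null; done
python3 -c "
from rel import *
toolmove([.517,.133,.15],1.045+np.pi)"
python3 -m jog '[{"linear":[0,0,0],"turn":[0,0,0.03]},{"linear":[0,0,0],"turn":[0,0,0]}]' 1 >/dev/null
python3 -c "
from rel import *
toolmove([.517,.133,.15],1.045+np.pi)"
```

```text
turn [-0.00140744  0.00129696 -1.1166753 ] shift mm [-0.14974838  0.42998897 -0.23623092] pos [0.51729675 0.13265467 0.14976377] F [ 1.16074576 -0.39044616  6.11123184] [-0.07340519 -0.49396705  0.04798434]
turn [-0.00149745  0.00132054 -1.1466008 ] shift mm [-0.18426734  0.48337918 -0.2411486 ] pos [0.5173256  0.13259801 0.14975885] F [ 3.40315986 -0.18096207  5.43601851] [-0.1405717  -0.53132394 -0.0074471 ]
```

```bash
python3 -m jog '[{"linear":[0,0,0],"turn":[0,0,0.03]},{"linear":[0,0,0],"turn":[0,0,0]}]' 1 >/dev/null
python3 -c "
from rel import *
toolmove([.517,.133,.15],1.045+np.pi)"
python3 -m jog '[{"linear":[0,0,0],"turn":[0,0,0.03]},{"linear":[0,0,0],"turn":[0,0,0]}]' 1 >/dev/null
python3 -c "
from rel import *
toolmove([.517,.133,.15],1.045+np.pi)"
```

```text
turn [-0.00149091  0.001338   -1.17663562] shift mm [-0.19088274  0.47749168 -0.23611765] pos [0.51731719 0.13259525 0.14976388] F [ 2.91573042 -1.08884051  5.3736283 ] [-0.18101067 -0.54466441  0.0246943 ]
turn [-0.00140533  0.00130606 -1.20658453] shift mm [-0.17852714  0.44058616 -0.25327576] pos [0.51729147 0.13262446 0.14974672] F [ 1.98687096 -0.1123017   5.9190515 ] [-0.15952251 -0.565344    0.05153013]
```

```bash
for i in 1; do python3 -m jog '[{"linear":[0,0,0],"turn":[0,0,0.03]},{"linear":[0,0,0],"turn":[0,0,0]}]' 1 >/dev/null; done
python3 -c "
from rel import *
toolmove([.517,.133,.15],1.045+np.pi)"
python3 -m jog '[{"linear":[0,0,0],"turn":[0,0,0.03]},{"linear":[0,0,0],"turn":[0,0,0]}]' 1 >/dev/null
python3 -c "
from rel import *
toolmove([.517,.133,.15],1.045+np.pi)"
```

```text
turn [-7.31039533e-04  1.73026392e-03 -1.23632554e+00] shift mm [ 0.09913937  0.34369626 -0.23738481] pos [0.51734703 0.13291325 0.14976262] F [2.2112047  1.06039458 4.66038347] [ 0.18057291 -0.61620471  0.05550362]
turn [-8.17682658e-05  2.14729299e-03 -1.26549979e+00] shift mm [ 0.40318456  0.26528745 -0.21970178] pos [0.51743181 0.13321558 0.1497803 ] F [2.48889376 1.73303616 5.04930471] [ 0.42309791 -0.7379788   0.24743388]
```

```bash
python3 -m jog '[{"linear":[0,0,0],"turn":[0,0,-0.02]},{"linear":[0,0,-1],"turn":[0,0,0]},{"linear":[0,0,-1],"turn":[0,0,0]},{"linear":[0,0,-1],"turn":[0,0,0]},{"linear":[0,0,-1],"turn":[0,0,0]},{"linear":[0,0,-1],"turn":[0,0,0]},{"linear":[0,0,0],"turn":[0,0,0]}]' 1
python3 -c "
from rel import *
toolmove([.517,.133,.15],1.045+np.pi)"
```

```text
clock: 16.38
ee_pos: [0.517, 0.1331, 0.1544]
tcp_rot: [0.1, 0.995, 0.0, 0.0]
wrist_force: [4.6, 2.3, 2.9]
width: 0.0194
gripper_force: 79.0
turn [ 1.70218187e-04  8.86718012e-04 -1.24511629e+00] shift mm [ 0.13043815 -0.07247272  4.43817514] pos [0.51700278 0.13314919 0.15443818] F [4.63189689 2.32730304 2.90696267] [ 0.56072392 -1.0770456   0.02898601]
```

```bash
python3 -m jog '[{"linear":[0,0,-0.5],"turn":[0,0,0]},{"linear":[0,0,-0.5],"turn":[0,0,0]},{"linear":[0,0,0],"turn":[0,0,0]}]' 1
python3 -m jog '[{"linear":[0,0,-0.5],"turn":[0,0,0]},{"linear":[0,0,-0.5],"turn":[0,0,0]},{"linear":[0,0,0],"turn":[0,0,0]}]' 1
```

```text
clock: 16.63
ee_pos: [0.5169, 0.1331, 0.1552]
tcp_rot: [0.1, 0.995, 0.0, 0.0]
wrist_force: [4.3, 2.1, 1.8]
width: 0.0189
gripper_force: 76.4
clock: 16.88
ee_pos: [0.5168, 0.133, 0.1554]
tcp_rot: [0.1, 0.995, 0.0, -0.0]
wrist_force: [6.2, 2.8, -2.2]
width: 0.0191
gripper_force: 73.0
```

Locked at the expected height (0.155). I'll release and retreat.

```bash
python3 -m jog '[{"linear":[0,0,0.4],"turn":[0,0,0]},{"linear":[0,0,0],"turn":[0,0,0]},{"linear":[0,0,0],"turn":[0,0,0]},{"linear":[0,0,0],"turn":[0,0,0]},{"linear":[0,0,0],"turn":[0,0,0]},{"linear":[0,0,0],"turn":[0,0,0]},{"linear":[0,0,0],"turn":[0,0,0]},{"linear":[0,0,0],"turn":[0,0,0]},{"linear":[0,0,-5],"turn":[0,0,0]},{"linear":[0,0,-20],"turn":[0,0,0]},{"linear":[0,0,-30],"turn":[0,0,0]},{"linear":[0,0,-30],"turn":[0,0,0]},{"linear":[0,0,-30],"turn":[0,0,0]},{"linear":[0,0,0],"turn":[0,0,0]},{"linear":[0,0,0],"turn":[0,0,0]}]' -1
python3 - <<'E'
from h import *
np.set_printoptions(precision=4,suppress=True)
snap('wrist','w4')
W,d,p=world('w4');m=(d>0)&(np.abs(W[...,2]-.166)<.006)&(np.hypot(W[...,0]-.517,W[...,1]-.133)<.03)
print(m.sum(),cv2.minAreaRect(W[m][:,:2].astype(np.float32)),np.median(W[m][:,2]))
Q=W[m];print(np.linalg.lstsq(np.c_[Q[:,:2],np.ones(len(Q))],Q[:,2],rcond=None)[0])
m=(d>0)&(np.abs(W[...,2]-.125)<.006)&(np.hypot(W[...,0]-.517,W[...,1]-.133)<.029);print('flange z',np.median(W[m][:,2]))
a=cv2.imread('pics/w4.png');cv2.imwrite('pics/w4b.png',a)
E
```

```text
clock: 18.13
ee_pos: [0.5176, 0.1332, 0.2732]
tcp_rot: [0.1, 0.995, 0.001, 0.002]
wrist_force: [-0.9, 0.1, -0.4]
width: 0.0854
gripper_force: 0.0
1287 ((0.5153166651725769, 0.1322450041770935), (0.019604552537202835, 0.04312705621123314), 78.90140533447266) 0.16595124883047446
[0.021  0.0017 0.1548]
flange z 0.12533104318880112
```

View pics/w4b.png

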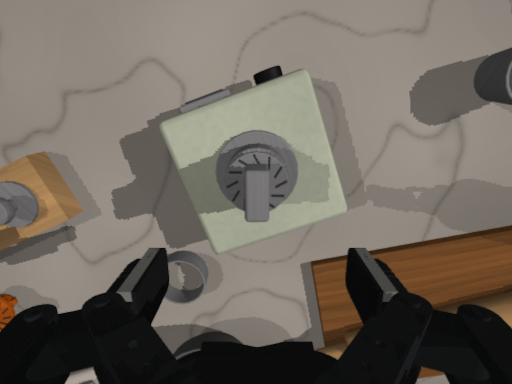

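The burr sits level in the seat, with the bar at (257,190) and its top at 0.166 m. That puts its origin at 0.093 m, the locked height, and the gripper is clear.

```bash
python3 -c "
from bench import workorder; print(workorder.job_done())"
```

```text
the job is handed in; nothing more can be done
None
```

The burr is locked in the mill's seat with its origin at about 0.093 m, inside the 0.0905–0.0952 m band; the gripper is clear, and the job was handed in at about 18 s, though no verdict came back.

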